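# Catch the chocolates from the dispenser

## Robot

A 6-joint arm with a two-finger parallel gripper is mounted at the origin on a cart in front of the work surface, level with it; the furniture and walls round the work are solid. World frame = base frame: x ahead of the robot, y to its left, z up, the work surface at z = 0. Lengths are in m, angles in rad, forces in N, time in s.
With the tool pointing down it reaches from about 0.25 to 0.725 m from the base axis. Payload 4 kg.
Tool frame: the origin (TCP) lies between the finger pads; the fingertips stand manip.tip_reach ahead of it and the grasp point (between the pads) lies 5 mm behind it (manip.tip_reach is the distance from the TCP to the fingertips, in m); z points along the fingers, y is the direction in which the jaws open and shut (so a half turn about z gives the same grasp; the last joint's range is limited). The gripper opens to 85 mm and grips with 20 to 120 N. Pads are 22 mm wide; open, the fingers measure 114 mm over their backs; the gripper's body (76 mm by 85 mm) begins 54 mm behind the grasp point. The pads swing forward as they close: fully open they stand 13 mm farther back than shut.
Start: joints at [1.282, 0.241, 0.005, 1.335, 0, 1.571], TCP at [0.142, 0.479, 0.245] pointing down, gripper open.
Joint ranges: [-2.72, 2.72], [-1.05, 1.87], [-1.09, 1.28], [-1.99, 2.15], [-1.42, 1.44], [-3.14, 3.14]. Speed limits (rad/s): [2.79, 2.79, 3.14, 3.14, 3.14, 3.14].

## Interface

Orientations are given as [roll, pitch, yaw] about the fixed x, y, z axes, in that order (R = Rz(yaw) Ry(pitch) Rx(roll)).
In Python, from workcell import monitor, imaging, job, manip gives the robot as it stands. The module is installed in compiled form; this text tells all that it offers.
- The arm moves only by the tool arm_command, never from a script. Its argument "increments" is a list of rows, each an object with "translation": the shift along the world's x, y, z in mm, a list of three; "delta_rot": the turn, a rotation vector about the world's x, y, z in rad, a list of three; "gripper": the opening in per cent of the stroke, from 0 (shut) to 100 (fully open). A call has 1 to 8 rows; each row shifts and turns the commanded pose from where the row before left it; what a row does not reach is not made up. A row lasts 1/8 s, in which the tool goes at most 62.5 mm and 10.7 degrees, less where a joint would pass 70% of its speed; a pose out of reach is approached as far as the arm can. A call with a gripper value outside its range is refused whole. The fingers move at their own pace and stop on an object; "squeeze" is the grip in N (left out, the last holds). Time passes only in rows, so rows that do not move let the fingers close. It gives the time, the measured TCP pose, the force and the opening at its end, in the units of the state.
- monitor.read_state(): the state, without advancing time (a new reading comes with each control period).
- imaging.get_image(name): name is "side" or "top"; returns a dict with "img" (384x512x3 uint8, blue, green, red), "range_z" (384x512 float32, m along the optical axis (not along the pixel's ray), 0 where there is no reading), "camera_matrix" (3x3 intrinsics, pixels), "eye" and "orientation" of the camera in the world. Camera axes: x right, y up, looking along -z (the intrinsics and any distortion apply to the point x, -y, -z); pixel columns grow to the right and rows downward; lengths in m; the calibration is good to about 2 mm. A picture is of the moment at which its call begins.
- job.finish_job(): hands the job in, once; it reports no verdict.
The state is a dict: "t": time; "joints": joint angles; "qvel": joint speeds; "joint_torque": joint torques, N m; "tool_pos": TCP position; "tool_rot": TCP orientation; "wrist_force": force on the tool from outside, world axes, zero at the start; "torque": the same for the moment, N m; "gripper_width": finger opening in m.
Only numpy, scipy, OpenCV 4.12 (cv2) and the standard library are available. Lean on these libraries where they do the work, as an engineer would, in place of code of your own. Each camera call takes 0.05 s, during which the arm holds its last target.

## Task

Pick up the white mug by the black sleeve on its handle, hold it up under the spout of the sweet dispenser and push the red spring paddle back with the mug's rim, keeping it pushed until all four wrapped chocolates have slid down the chute into the mug. Then set the mug down gently, standing wholly on the round cork coaster with all four still in it, and let go. Never tip the mug far over, and leave the grinders, spice jars and timer where they are.

Things in the scene. Friction and masses are not known exactly. Their poses are not given: they have to be found in the camera images.
- mug: white mug, pale green inside, 96 high, 86 across and about 70 wide inside at the mouth, floor 8 thick, 150 to 240 g. Origin on the underside, between bowl and handle: the bowl's axis is 17.5 mm from it along +y, the handle sticks out along -y (outer side 66 mm from the origin). z is up.
- mug_mouth (a point): middle of the mug's mouth, 95 mm above its underside; the rim is 43 mm in outer radius
- mug_foot (a point): middle of the mug's underside; the foot is 64 mm across
- mug_handle (a point): middle of the black rubber sleeve on the mug's handle, for pinching it along the mug's x axis: 52.5 mm from the mug's origin along -y, 58 mm above the underside. The sleeve is 24 wide (x), 27 deep (y), 48 high with flat sides. The handle's loop is filled, no finger passes through.
- dispenser: white sweet dispenser, fixed to the worktop, 215 deep, 130 wide, 276 high. Origin on the worktop under the middle of the spout; front faces its -x, x points to the back, z up. A steel chute sloping 38 degrees comes down from the back into the spout, shut by a red gate. Below the hood it is open from the front to 60 mm behind the spout's middle.
- hood_front (a point): middle of the lower front edge of the bulky hood round the spout, 50 mm in front of the spout's middle, 150 mm above the worktop. The hood is 130 wide and 50 high. It leaves no room for an upright gripper over the mug's handle: lean the gripper back from the dispenser, 20 to 50 degrees.
- spout (a point): middle of the spout's opening in the hood's underside, 150 mm above the worktop; the opening is 40 mm long (22 mm in front of this point to 18 mm behind it) and 36 mm wide. The sweets fall out of it downwards and a little to the front.
- paddle (a joint): red spring paddle under the hood, behind the spout: 0 at rest, up to 0.018 m as it is pushed straight back (along the dispenser's x). 0.9 N to start, 2.5 N at full travel; springs forward when let go. It lifts the red gate 1.8 times as far: the sweets pass from about 0.013 on and all are down within about 1.5 s.
- paddle_face (a point): middle of the paddle's front face, 135 mm above the worktop, at rest 25 mm behind the spout's middle. The face is 52 wide and reaches from 2 to 29 mm below the hood's underside: the mug's rim must be lifted into this band to push it (best 10 to 15 mm below the hood). At full push the mug's axis is under the spout's middle.
- coaster: round cork coaster, 110 across, 7 thick, fixed on the worktop; origin at the centre of its underside
- choc0: red wrapped chocolate with a white paper band, 24 x 18 x 15 mm, 12 g, queued in the chute behind the gate (place 1 from the front). Origin in the middle of one of its large faces
- choc1: yellow wrapped chocolate with a white paper band, 24 x 18 x 15 mm, 12 g, queued in the chute behind the gate (place 2 from the front). Origin in the middle of one of its large faces
- choc2: green wrapped chocolate with a white paper band, 24 x 18 x 15 mm, 12 g, queued in the chute behind the gate (place 3 from the front). Origin in the middle of one of its large faces
- choc3: blue wrapped chocolate with a white paper band, 24 x 18 x 15 mm, 12 g, queued in the chute behind the gate (place 4 from the front). Origin in the middle of one of its large faces
- pepper: pepper grinder, grey and clear, 54 across, 136 high; origin at the centre of its underside; to be left alone
- salt: salt grinder, like the pepper grinder with white filling; origin at the centre of its underside; to be left alone
- spice0: spice jar with green cap, 46 across, 106 high; origin at the centre of its underside; to be left alone
- spice1: second spice jar with green cap, 46 across, 106 high; origin at the centre of its underside; to be left alone
- timer: white kitchen timer, 66 across, 60 high; origin at the centre of its underside; to be left alone

How it is judged:
On the way, in this order (a step that is already met when the one before it is completed fails the run):
1. the mug is lifted clear of the worktop (height (world z) of mug_foot above 0.02 m), for 0.1 s.
2. all four chocolates are in the mug while it is held up under the spout (horizontal distance between each of choc0, choc1, choc2, choc3 and mug_foot below 0.045 m and z of choc0 in the frame of mug between 0 and 0.09 m and z of choc1 in the frame of mug between 0 and 0.09 m and z of choc2 in the frame of mug between 0 and 0.09 m and z of choc3 in the frame of mug between 0 and 0.09 m and height (world z) of mug_foot above 0.02 m and horizontal distance between mug_mouth and spout below 0.06 m), for 0.1 s.
At the end, for the whole second after the job is handed in: The mug stands upright (within 0.08 rad) and at rest on the coaster, the middle of its foot within 28 mm of the coaster's centre, with all four chocolates inside it; the paddle has sprung forward again (below 3 mm) (horizontal distance between each of choc0, choc1, choc2, choc3 and mug_foot below 0.037 m and z of choc0 in the frame of mug between 0 and 0.09 m and z of choc1 in the frame of mug between 0 and 0.09 m and z of choc2 in the frame of mug between 0 and 0.09 m and z of choc3 in the frame of mug between 0 and 0.09 m and horizontal distance between mug_foot and coaster below 0.028 m and height (world z) of mug_foot between 0.004 and 0.011 m and angle between mug's own z axis and vertical below 0.08 rad and linear speed of mug below 0.02 m/s and value of joint paddle below 0.003 m); the robot touches nothing.
It fails at once if the mug is tipped more than 0.5 rad from upright (angle between mug's own z axis and vertical above 0.5 rad).
It fails at once if the mug is set on the coaster harder than 40 N (contact force between mug and coaster above 40 N).
It fails at once if a grinder, spice jar or the timer is moved more than 30 mm (distance of any of pepper, salt, spice0, spice1, timer from where it was at the start of the episode above 0.03 m).
It also fails if it takes over 51 s, if anything falls off the work surface, if the arm or the gripper's body presses on something with over 40 N, if the wrist force passes 120 N, or if a joint passes its speed limit or range.

## Working session

There is one attempt and no reset: what is moved stays moved. The work goes in short steps, Python scripts to look and compute and a tool call to move; the robot and the scene stay as the last step left them, time stands still between calls to the robot, and variables do not carry over. Pictures are saved under pics/ and viewed, and the job is handed in when it is done.

Besides the shell and the picture viewer there is one more tool, called after "Request:" as name([rows], argument=value, ...), one row to a line, values as JSON. arm_command: Moves the arm, as the interface text tells. Its arguments: {"type":"object","properties":{"increments":{"type":"array","items":{"type":"object","properties":{"translation":{"type":"array","items":{"type":"number"}},"delta_rot":{"type":"array","items":{"type":"number"}},"gripper":{"type":"number"}}}},"squeeze":{"type":"number"}},"required":["increments"]}

```bash
mkdir -p pics; ls
cat > h.py <<'E'
import numpy as np, cv2
from workcell import monitor, imaging, job, manip
def cap(n,tag):
    d=imaging.get_image(n); cv2.imwrite(f'pics/{tag}.png',d['img']); np.savez(f'pics/{tag}.npz',**{k:np.asarray(v) for k,v in d.items()}); return d
E
python3 - <<'E'
from h import *
for n in('side','top'):
    d=cap(n,n+'0'); print({k:np.asarray(v).shape for k,v in d.items()}); print(d['eye'],d['orientation'],d['camera_matrix'],[k for k in d])
print(monitor.read_state(),manip.tip_reach)
E
```

```text
pics
{'img': (384, 512, 3), 'range_z': (384, 512), 'camera_matrix': (3, 3), 'eye': (3,), 'orientation': (3,)}
[ 0.42033704 -0.55756422  0.82422288] [ 0.67274947  0.01230804 -0.3819844 ] [[376.94536728   0.         251.63851611]
 [  0.         376.94536728 191.27984172]
 [  0.           0.           1.        ]] ['img', 'range_z', 'camera_matrix', 'eye', 'orientation']
{'img': (384, 512, 3), 'range_z': (384, 512), 'camera_matrix': (3, 3), 'eye': (3,), 'orientation': (3,)}
[ 0.42572249 -0.05822767  1.07423009] [ 0.16570011  0.00655959 -1.59054215] [[428.29087702   0.         250.57151041]
 [  0.         428.29087702 187.28756024]
 [  0.           0.           1.        ]] ['img', 'range_z', 'camera_matrix', 'eye', 'orientation']
{'t': 0.1, 'joints': array([ 1.28199231e+00,  2.41332996e-01,  3.87213405e-03,  1.33518971e+00,
       -1.72771692e-05,  1.57080653e+00]), 'qvel': array([ 6.03786920e-05, -2.77445116e-03,  3.97017689e-03, -1.02284581e-03,
        1.53881457e-04, -1.44058389e-03]), 'joint_torque': array([-6.01853553e-04, -3.73137832e+01,  2.53010130e+01,  1.08495136e-02,
       -2.34725434e-06, -1.72037947e-06]), 'tool_pos': array([0.14225709, 0.47878397, 0.2445093 ]), 'tool_rot': array([-3.13973840e+00,  1.72960677e-05,  2.85277846e+00]), 'wrist_force': array([ 0.32052   , -0.22889131, -0.64938668]), 'torque': array([-0.045512  , -0.03286244,  0.02464004]), 'gripper_width': 0.08533366543697735} 0.014
```

View pics/side0.png

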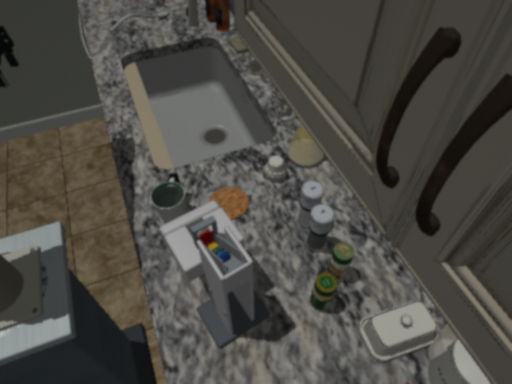

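View pics/top0.png

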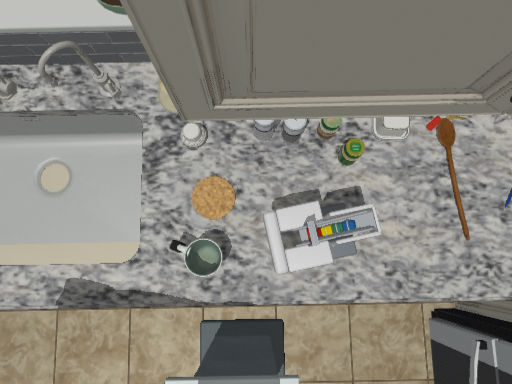

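```bash
cat >> h.py <<'E'
from scipy.spatial.transform import Rotation as Ro
def load(tag): return dict(np.load(f'pics/{tag}.npz'))
def cam(d): return Ro.from_euler('xyz',d['orientation']).as_matrix(),d['eye'],d['camera_matrix']
def ray(d,u,v):
    R,e,K=cam(d); u=np.asarray(u,float);v=np.asarray(v,float)
    return np.stack([(u-K[0,2])/K[0,0],-(v-K[1,2])/K[1,1],-np.ones_like(u)],-1)@R.T
def onplane(d,u,v,z):
    r=ray(d,u,v); return d['eye']+r*((z-d['eye'][2])/r[...,2])[...,None]
def cloud(d):
    v,u=np.mgrid[0:384,0:512]; P=d['eye']+ray(d,u,v)*d['range_z'][...,None]; P[d['range_z']<=0]=np.nan; return P
def proj(d,p):
    R,e,K=cam(d); q=(np.asarray(p)-e)@R; return np.stack([K[0,2]+K[0,0]*q[...,0]/-q[...,2],K[1,2]-K[1,1]*q[...,1]/-q[...,2]],-1)
def crop(d,x0,y0,x1,y1,s,name): cv2.imwrite(f'pics/{name}.png',cv2.resize(d['img'][y0:y1,x0:x1],None,fx=s,fy=s,interpolation=cv2.INTER_CUBIC))
E
python3 - <<'E'
from h import *
t=load('top0');s=load('side0')
P=cloud(t)
for u,v in [(300,180),(214,198),(203,257),(180,246),(285,218),(275,240),(293,210),(193,134),(265,122),(293,126),(330,128),(353,148),(350,226),(372,220)]: print((u,v),P[v,u].round(4))
crop(t,150,170,400,290,3,'topc0'); crop(s,130,150,290,350,3,'sidec0')
print(proj(t,np.array([.142,.479,.245])))
E
```

```text
(300, 180) [ 0.622  -0.1812 -0.0017]
(214, 198) [0.5783 0.0375 0.011 ]
(203, 257) [0.4328 0.0657 0.0074]
(180, 246) [0.4582 0.1094 0.085 ]
(285, 218) [ 0.5069 -0.1245  0.2   ]
(275, 240) [ 0.4627 -0.1028  0.1995]
(293, 210) [ 0.5228 -0.1412  0.2019]
(193, 134) [0.7303 0.0834 0.062 ]
(265, 122) [ 0.7323 -0.091   0.1377]
(293, 126) [ 0.7219 -0.1544  0.1363]
(330, 128) [ 0.727  -0.2454  0.0987]
(353, 148) [ 0.6755 -0.295   0.1055]
(350, 226) [ 0.4835 -0.242   0.2626]
(372, 220) [ 0.4933 -0.282   0.2706]
[-40.9970672  424.27547468]
```

View pics/topc0.png

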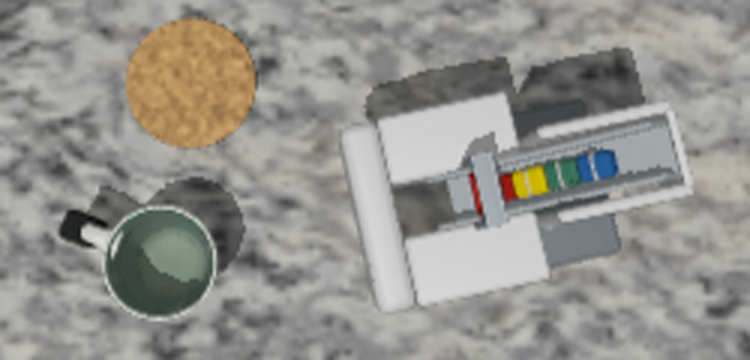

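View pics/sidec0.png

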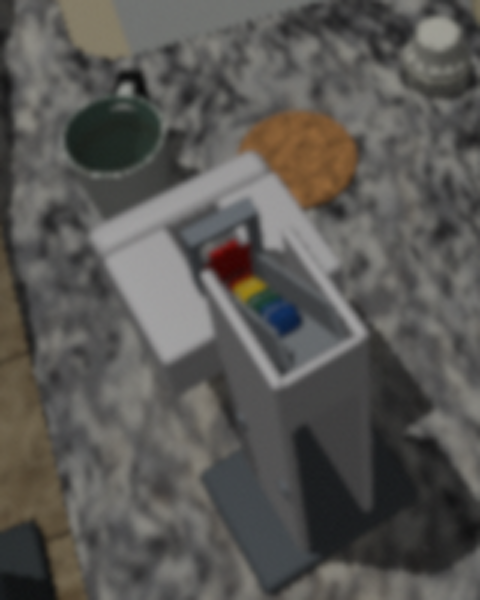

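Run:
```python
from h import *
for tag in('top0','side0'):
    t=load(tag); P=cloud(t); hsv=cv2.cvtColor(t['img'],cv2.COLOR_BGR2HSV)
    # coaster
    m=cv2.inRange(hsv,(8,90,90),(20,255,255)); 
    reg=(abs(P[...,0]-.578)<.09)&(abs(P[...,1]-.0375)<.09); m[~reg]=0
    c=max(cv2.findContours(m,cv2.RETR_EXTERNAL,cv2.CHAIN_APPROX_NONE)[0],key=cv2.contourArea)[:,0]
    w=onplane(t,c[:,0],c[:,1],.007)[:,:2]; print('coaster',cv2.minEnclosingCircle((w*1000).astype(np.float32)), cv2.fitEllipse((w*1000).astype(np.float32)))
    # hood top
    g=(abs(P[...,2]-.2)<.008)&(abs(P[...,0]-.5)<.15)&(P[...,1]<-.05)&(P[...,1]>-.3)
    q=P[g]; print('hood',g.sum(),np.nanmedian(q[:,2]),cv2.minAreaRect((q[:,:2]*1000).astype(np.float32)))
    bx=cv2.boxPoints(cv2.minAreaRect((q[:,:2]*1000).astype(np.float32)));print(bx.round(1))
    # mug rim
    g=(abs(P[...,2]-.094)<.006)&(np.hypot(P[...,0]-.435,P[...,1]-.06)<.058)
    q=P[g]; print('rim',g.sum(),cv2.fitEllipse((q[:,:2]*1000).astype(np.float32)),cv2.minEnclosingCircle((q[:,:2]*1000).astype(np.float32)))
    # sleeve black
    m=(hsv[...,2]<50)&(P[...,2]>.06)&(np.hypot(P[...,0]-.435,P[...,1]-.06)<.11)
    q=P[m]; print('sleeve',m.sum(),np.nanmean(q,0),np.nanmax(q,0),np.nanmin(q,0)); 
    top=q[q[:,2]>.078]; print(len(top),cv2.minAreaRect((top[:,:2]*1000).astype(np.float32)))
```

```text
coaster ((581.7454833984375, 39.681026458740234), 54.74119186401367) ((581.296875, 39.83440017700195), (106.50236511230469, 106.95748901367188), 88.15026092529297)
hood 2947 0.20058847164141735 ((474.8363037109375, -184.33013916015625), (129.87667846679688, 192.54757690429688), 10.871177673339844)
[[ 392.9 -102. ]
 [ 429.2 -291.1]
 [ 556.8 -266.6]
 [ 520.5  -77.5]]
rim 205 ((432.1673889160156, 56.562503814697266), (80.12918090820312, 86.7300033569336), 158.16830444335938) ((434.74761962890625, 64.17172241210938), 51.895938873291016)
sleeve 75 [0.4613668  0.12097988 0.08154678] [0.47247397 0.13321821 0.08526207] [0.44693487 0.10509225 0.06277891]
71 ((459.682373046875, 119.39337158203125), (24.562461853027344, 21.097492218017578), 65.96456909179688)
coaster ((581.58056640625, 39.853878021240234), 54.77877426147461) ((589.6381225585938, 42.42420959472656), (85.25079345703125, 111.06066131591797), 19.1707763671875)
hood 2303 0.19936304075343092 ((476.38372802734375, -191.3856964111328), (129.96990966796875, 203.0679473876953), 10.957052230834961)
[[ 393.3 -104.1]
 [ 431.9 -303.4]
 [ 559.5 -278.7]
 [ 520.9  -79.4]]
rim 196 ((432.2446594238281, 54.56311798095703), (81.99553680419922, 83.18883514404297), 11.197836875915527) ((432.90240478515625, 55.11383056640625), 43.7753791809082)
sleeve 238 [0.43155314 0.09299199 0.07485413] [0.47204242 0.12886076 0.09330636] [0.39554941 0.06557043 0.06023969]
97 ((437.2099609375, 89.46846008300781), (94.35520935058594, 37.6739616394043), 40.6399040222168)
```

```bash
cat >> h.py <<'E'
def Rtool(hang,th):
    h=np.array([np.cos(hang),np.sin(hang),0]); yb=-h   # mug -y dir h ; bowl dir yb
    xm=np.cross(yb,[0,0,1]); z=np.sin(th)*yb+np.array([0,0,-np.cos(th)]); y=-xm; return np.stack([np.cross(y,z),y,z],1)
def plan(p,R,n=None):
    s=monitor.read_state(); R0=Ro.from_euler('xyz',s['tool_rot'])
    rv=(Ro.from_matrix(R)*R0.inv()).as_rotvec(); dp=(np.asarray(p)-s['tool_pos'])*1000
    n=n or int(max(np.ceil(np.linalg.norm(rv)/.17),np.ceil(np.linalg.norm(dp)/45)))
    print('total',dp.round(1),rv.round(3),'n',n,'per',(dp/n).round(1),(rv/n).round(3)); return n
E
python3 - <<'E'
from h import *
a=np.radians(66.5);R=Rtool(a,np.radians(40)); g=np.array([.4322,.0556,.058])+.070*np.array([np.cos(a),np.sin(a),0])
print(g); plan(g+R[:,2]*(.005-.10),R); print((g+R[:,2]*.005))
E
```

```text
[0.46011243 0.11979421 0.058     ]
total [ 342.2 -303.  -113.7] [-0.711 -0.333 -1.615] n 11 per [ 31.1 -27.5 -10.3] [-0.065 -0.03  -0.147]
[0.45883088 0.11684683 0.05416978]
```

Request:
arm_command([
  {"translation":[31,-27,0],"delta_rot":[-0.065,-0.03,-0.147],"gripper":100},
  {"translation":[31,-27,0],"delta_rot":[-0.065,-0.03,-0.147],"gripper":100},
  {"translation":[31,-27,0],"delta_rot":[-0.065,-0.03,-0.147],"gripper":100},
  {"translation":[31,-27,0],"delta_rot":[-0.065,-0.03,-0.147],"gripper":100},
  {"translation":[31,-27,0],"delta_rot":[-0.065,-0.03,-0.147],"gripper":100},
  {"translation":[31,-27,0],"delta_rot":[-0.065,-0.03,-0.147],"gripper":100},
  {"translation":[31,-27,0],"delta_rot":[-0.065,-0.03,-0.147],"gripper":100},
  {"translation":[31,-27,0],"delta_rot":[-0.065,-0.03,-0.147],"gripper":100},
], squeeze=80)

```text
t: 1.1
tool_pos: [0.3911, 0.2625, 0.2449]
tool_rot: [-2.997, 0.524, 1.68]
wrist_force: [0.1, -0.1, -0.3]
gripper_width: 0.0851
```

Run:
```python
from h import *
a=np.radians(66.5);R=Rtool(a,np.radians(40)); g=np.array([.4322,.0556,.058])+.070*np.array([np.cos(a),np.sin(a),0])
plan(g+R[:,2]*(.005-.10),R)
print(monitor.read_state()['joints'])
```

```text
total [  93.4  -86.7 -114.1] [-0.191 -0.092 -0.435] n 4 per [ 23.3 -21.7 -28.5] [-0.048 -0.023 -0.109]
[ 0.77644105  0.52347098  0.2870845   1.78949348 -0.30442693  2.34764754]
```

Request:
arm_command([
  {"translation":[23,-22,-28],"delta_rot":[-0.048,-0.023,-0.109],"gripper":100},
  {"translation":[23,-22,-28],"delta_rot":[-0.048,-0.023,-0.109],"gripper":100},
  {"translation":[23,-22,-29],"delta_rot":[-0.048,-0.023,-0.109],"gripper":100},
  {"translation":[24,-21,-29],"delta_rot":[-0.048,-0.023,-0.109],"gripper":100},
  {"translation":[0,0,0],"delta_rot":[0,0,0],"gripper":100},
])

```text
t: 1.72
tool_pos: [0.4831, 0.1737, 0.1269]
tool_rot: [-3.134, 0.703, 1.164]
wrist_force: [-1.1, 0.3, 0.8]
gripper_width: 0.0854
```

Run:
```python
from h import *
a=np.radians(66.5);R=Rtool(a,np.radians(40)); g=np.array([.4322,.0556,.058])+.070*np.array([np.cos(a),np.sin(a),0])
plan(g+R[:,2]*(.005),R)
s=monitor.read_state();print(s['joints'],s['t'])
d=cap('top','top1');crop(d,100,130,356,322,3,'topc1')
d=cap('side','side1');crop(d,80,80,280,280,3,'sidec1')
```

```text
total [-24.3 -56.8 -72.8] [ 0.003 -0.007  0.001] n 3 per [ -8.1 -18.9 -24.3] [ 0.001 -0.002  0.   ]
[ 0.55265125  0.80230976  0.3808877   1.75998353 -0.37413167  2.65190117] 1.725
```

View pics/topc1.png

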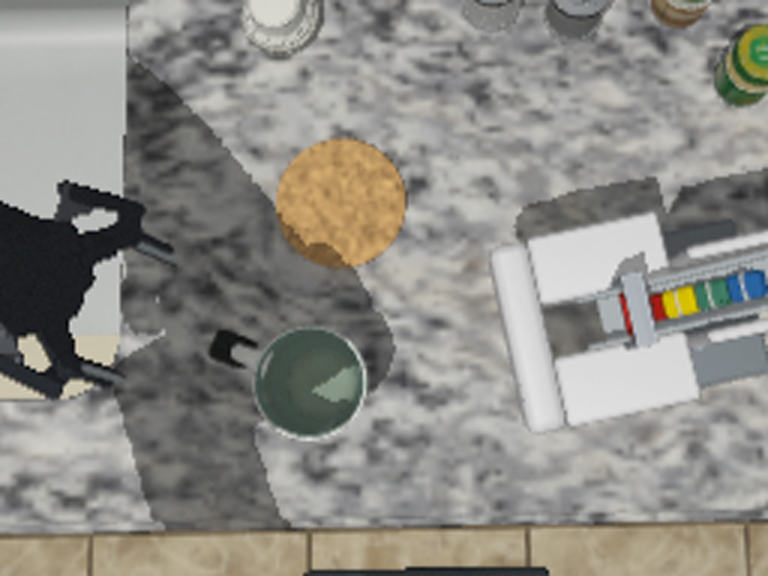

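View pics/sidec1.png

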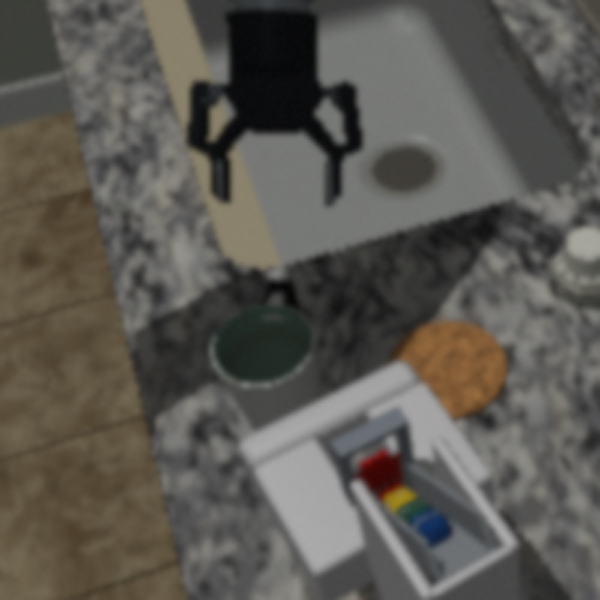

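```bash
cat > k.py <<'E'
from h import *
import itertools
S=[([1.28199231,.241333,.003872,1.33519,0,1.5708065],[-3.1397384,0,2.8527785])]
s=monitor.read_state(); S.append((s['joints'],s['tool_rot']))
def W(q,sg): return Ro.from_euler('z',q[0])*Ro.from_euler('y',q[1]*1+sg[0]*q[2]+sg[1]*q[3])*Ro.from_euler('z',sg[2]*q[4])*Ro.from_euler('x',sg[3]*q[5])
best=[]
for sg in itertools.product([1,-1],repeat=4):
    C=[W(q,sg).inv()*Ro.from_euler('xyz',r) for q,r in S]
    best.append(((C[0].inv()*C[1]).magnitude(),sg,C[1]))
best.sort(key=lambda b:b[0]); print([(b[0],b[1]) for b in best[:3]])
_,sg,C=best[0]
E
python3 - <<'E'
from k import *
for hang in (66.5,80,90,100.9):
  for th in (30,40):
    R=Ro.from_matrix(Rtool(np.radians(hang),np.radians(th)))
    for j1 in (0.1,.3,.5):
        M=(Ro.from_euler('z',-j1)*R*C.inv())
        y,z,x=M.as_euler('YZX'); print(hang,th,j1,'pitch %.2f j5 %.2f j6 %.2f'%(y,z*sg[2],x*sg[3]))
E
```

```text
[(4.216128056119787e-07, (-1, 1, 1, 1)), (0.35655777267992184, (1, -1, 1, -1)), (0.4613879811133894, (1, -1, -1, -1))]
66.5 30 0.1 pitch 1.85 j5 -0.45 j6 2.14
66.5 30 0.3 pitch 1.93 j5 -0.39 j6 2.35
66.5 30 0.5 pitch 2.00 j5 -0.31 j6 2.55
66.5 40 0.1 pitch 1.96 j5 -0.60 j6 2.20
66.5 40 0.3 pitch 2.07 j5 -0.51 j6 2.41
66.5 40 0.5 pitch 2.16 j5 -0.41 j6 2.60
80 30 0.1 pitch 1.73 j5 -0.50 j6 1.89
80 30 0.3 pitch 1.83 j5 -0.46 j6 2.11
80 30 0.5 pitch 1.92 j5 -0.40 j6 2.32
80 40 0.1 pitch 1.79 j5 -0.67 j6 1.92
80 40 0.3 pitch 1.94 j5 -0.61 j6 2.16
80 40 0.5 pitch 2.05 j5 -0.53 j6 2.38
90 30 0.1 pitch 1.63 j5 -0.52 j6 1.69
90 30 0.3 pitch 1.74 j5 -0.50 j6 1.91
90 30 0.5 pitch 1.84 j5 -0.45 j6 2.13
90 40 0.1 pitch 1.65 j5 -0.69 j6 1.70
90 40 0.3 pitch 1.81 j5 -0.66 j6 1.95
90 40 0.5 pitch 1.95 j5 -0.60 j6 2.19
100.9 30 0.1 pitch 1.52 j5 -0.52 j6 1.47
100.9 30 0.3 pitch 1.63 j5 -0.52 j6 1.70
100.9 30 0.5 pitch 1.75 j5 -0.50 j6 1.92
100.9 40 0.1 pitch 1.50 j5 -0.69 j6 1.45
100.9 40 0.3 pitch 1.66 j5 -0.69 j6 1.71
100.9 40 0.5 pitch 1.82 j5 -0.66 j6 1.97
```

Request:
arm_command([
  {"translation":[-5,-12,-15],"delta_rot":[0,0,0],"gripper":100},
  {"translation":[-5,-12,-15],"delta_rot":[0,0,0],"gripper":100},
  {"translation":[-5,-11,-14],"delta_rot":[0,0,0],"gripper":100},
  {"translation":[-5,-11,-14],"delta_rot":[0,0,0],"gripper":100},
  {"translation":[-4,-11,-14],"delta_rot":[0,0,0],"gripper":100},
  {"translation":[0,0,0],"delta_rot":[0,0,0],"gripper":100},
])

```text
t: 2.58
tool_pos: [0.4586, 0.1198, 0.0605]
tool_rot: [-3.14, 0.696, 1.166]
wrist_force: [0.5, -0.3, -0.2]
gripper_width: 0.0856
```

Run:
```python
from h import *
a=np.radians(66.5);R=Rtool(a,np.radians(40)); g=np.array([.4322,.0556,.058])+.070*np.array([np.cos(a),np.sin(a),0])
plan(g+R[:,2]*(.005),R)
d=cap('top','top2');crop(d,100,130,356,322,3,'topc2')
d=cap('side','side2');crop(d,80,80,280,280,3,'sidec2')
```

```text
total [ 0.2 -3.  -6.3] [-0.002 -0.    -0.005] n 1 per [ 0.2 -3.  -6.3] [-0.002 -0.    -0.005]
```

View pics/topc2.png

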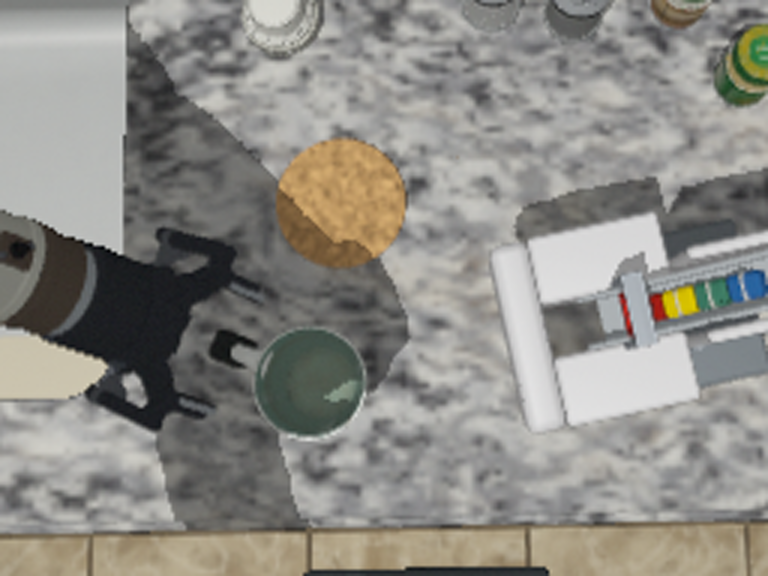

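View pics/sidec2.png

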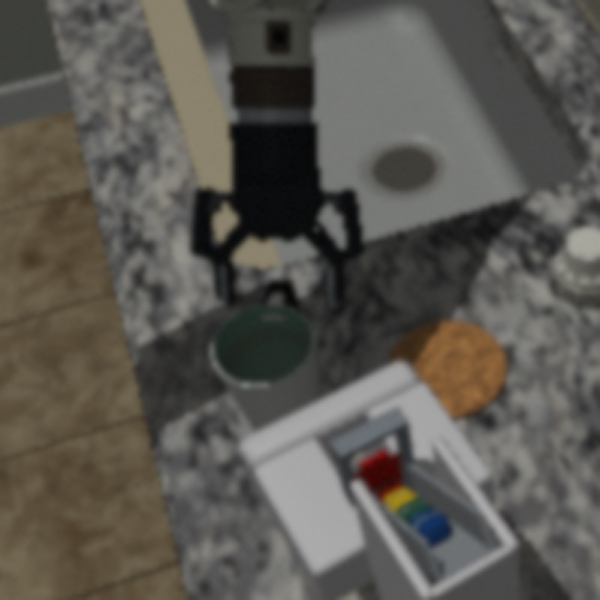

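Request:
arm_command([
  {"translation":[0,-3,-6],"delta_rot":[0,0,0],"gripper":100},
  {"translation":[0,0,0],"delta_rot":[0,0,0],"gripper":60},
  {"translation":[0,0,0],"delta_rot":[0,0,0],"gripper":10},
  {"translation":[0,0,0],"delta_rot":[0,0,0],"gripper":10},
  {"translation":[0,0,0],"delta_rot":[0,0,0],"gripper":10},
  {"translation":[0,0,0],"delta_rot":[0,0,0],"gripper":10},
  {"translation":[0,0,0],"delta_rot":[0,0,0],"gripper":10},
  {"translation":[0,0,0],"delta_rot":[0,0,0],"gripper":10},
], squeeze=80)

```text
t: 3.68
tool_pos: [0.4595, 0.1163, 0.0534]
tool_rot: [-3.141, 0.697, 1.164]
wrist_force: [-0.3, 0.3, 0.9]
gripper_width: 0.0234
```

Request:
arm_command([
  {"translation":[0,0,8],"delta_rot":[0,0,0],"gripper":10},
  {"translation":[0,0,8],"delta_rot":[0,0,0],"gripper":10},
  {"translation":[0,0,8],"delta_rot":[0,0,0],"gripper":10},
  {"translation":[0,0,8],"delta_rot":[0,0,0],"gripper":10},
  {"translation":[0,0,8],"delta_rot":[0,0,0],"gripper":10},
  {"translation":[0,0,0],"delta_rot":[0,0,0],"gripper":10},
])

```text
t: 4.42
tool_pos: [0.4598, 0.1165, 0.094]
tool_rot: [3.141, 0.696, 1.163]
wrist_force: [-0.1, -0.8, -2.0]
gripper_width: 0.0234
```

```bash
cat >> h.py <<'E'
def rim(tag,c,z,r=.056):
    t=load(tag); P=cloud(t); g=(abs(P[...,2]-z)<.008)&(np.hypot(P[...,0]-c[0],P[...,1]-c[1])<r)
    q=P[g]; A=np.c_[q[:,:2],np.ones(len(q))]; co=np.linalg.lstsq(A,q[:,2],rcond=None)[0]
    print(tag,'rim n',len(q),'z med',np.median(q[:,2]).round(4),'slopes',co[:2].round(3),cv2.fitEllipse((q[:,:2]*1000).astype(np.float32)))
E
python3 - <<'E'
from h import *
d=cap('top','top3');crop(d,100,130,356,322,3,'topc3')
d=cap('side','side3');crop(d,80,80,280,280,3,'sidec3')
for t in('top3','side3'): rim(t,(.432,.056),.135)
print(monitor.read_state()['tool_pos'])
E
```

```text
top3 rim n 241 z med 0.1349 slopes [-0.012 -0.015] ((432.25439453125, 56.442378997802734), (80.33743286132812, 85.601318359375), 158.66842651367188)
side3 rim n 231 z med 0.1329 slopes [-0.001 -0.003] ((432.1910705566406, 54.711856842041016), (81.64896392822266, 83.50328826904297), 173.15060424804688)
[0.45937861 0.11632979 0.09329263]
```

View pics/sidec3.png

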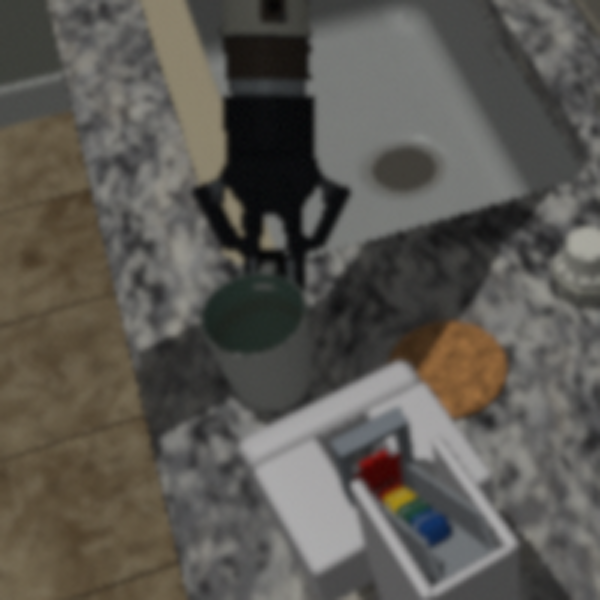

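Run:
```python
from h import *
ang=np.radians(-79.1); dx=np.array([np.cos(ang),np.sin(ang)]); dy=np.array([-dx[1],dx[0]]); F=np.array([.4569,-.0907]);S=F+.05*dx
print('S',S)
for tag in('top3','side3'):
    t=load(tag);P=cloud(t);hsv=cv2.cvtColor(t['img'],cv2.COLOR_BGR2HSV)
    L=(P[...,:2]-S)@np.stack([dx,dy],1)
    for n,lo,hi in(('red',(0,120,60),(6,255,255)),('yel',(22,120,80),(34,255,255)),('grn',(60,70,30),(90,255,255)),('blu',(100,120,50),(125,255,255))):
        m=cv2.inRange(hsv,lo,hi)>0; m&=(abs(L[...,0]-.06)<.12)&(abs(L[...,1])<.05)&(P[...,2]>.12)
        print(tag,n,m.sum(),np.median(L[m],0).round(4) if m.sum() else '', np.median(P[m][:,2]) if m.sum() else '')
    m=(P[...,2]>.25)&(abs(L[...,1])<.08)&(L[...,0]>0)&(L[...,0]<.25); print('walls lat',np.percentile(L[m][:,1],[1,99]),'x max',np.percentile(L[m][:,0],99))
    m=(abs(P[...,2]-.2)<.006)&(abs(L[...,1])<.08)&(L[...,0]>-.08)&(L[...,0]<.02); print('hood lat',np.percentile(L[m][:,1],[.5,99.5]),np.percentile(L[m][:,0],[.5,2]))
s=monitor.read_state()
off=np.array([.4594,.1163])-np.array([.4322,.0556]); th=np.radians(100.9-66.5); c,q=np.cos(th),np.sin(th); o=np.array([[c,-q],[q,c]])@off
print('off',o)
for back in(.13,.018,.0): print(back,'tcp',(S-back*dx+o).round(4))
print(-dx)
```

```text
S [ 0.46635477 -0.13979794]
top3 red 47 [ 0.0485 -0.0005] 0.21750998981835556
top3 yel 88 [0.0655 0.0003] 0.22823988638629228
top3 grn 73 [0.0848 0.0001] 0.24379354227365535
top3 blu 94 [1.043e-01 1.000e-04] 0.2588481989516934
walls lat [-0.02979638  0.03006695] x max 0.1525767353048977
hood lat [-0.06414986  0.06372104] [-0.05026752 -0.04922869]
side3 red 82 [0.0337 0.0003] 0.22394979982919777
side3 yel 45 [ 0.0669 -0.0006] 0.22921391603785068
side3 grn 24 [0.0857 0.0007] 0.24415217153267116
side3 blu 90 [ 0.1092 -0.0002] 0.2579003970385759
walls lat [-0.03025473  0.02965664] x max 0.1548983471900393
hood lat [-0.06436946  0.06331007] [-0.04760105 -0.04635289]
off [-0.01185041  0.06545149]
0.13 tcp [0.4299 0.0533]
0.018 tcp [ 0.4511 -0.0567]
0.0 tcp [ 0.4545 -0.0743]
[-0.18909544  0.98195871]
```

Request:
arm_command([
  {"translation":[-3.5,-8,0],"delta_rot":[0,0,0.075],"gripper":10},
  {"translation":[-3.5,-8,0],"delta_rot":[0,0,0.075],"gripper":10},
  {"translation":[-3.5,-8,0],"delta_rot":[0,0,0.075],"gripper":10},
  {"translation":[-4,-8,0],"delta_rot":[0,0,0.075],"gripper":10},
  {"translation":[-4,-8,0],"delta_rot":[0,0,0.075],"gripper":10},
  {"translation":[-4,-8,0],"delta_rot":[0,0,0.075],"gripper":10},
  {"translation":[-4,-8,0],"delta_rot":[0,0,0.075],"gripper":10},
  {"translation":[-3,-7,0],"delta_rot":[0,0,0.075],"gripper":10},
])

```text
t: 5.52
tool_pos: [0.4292, 0.0529, 0.093]
tool_rot: [-3.139, 0.697, 1.768]
wrist_force: [-0.5, -0.5, -1.0]
gripper_width: 0.0229
```

Run:
```python
from h import *
d=cap('top','top4');crop(d,100,130,356,322,3,'topc4')
d=cap('side','side4');crop(d,80,80,280,280,3,'sidec4')
for t in('top4','side4'): rim(t,(.442,-.012),.135)
s=monitor.read_state();print(s['tool_pos'],s['tool_rot'],s['t'],s['joints']); print(proj(load('top4'),np.array([.4418,-.0121,.135])))
plan([.4299,.0533,.0933],Rtool(np.radians(100.9),np.radians(40)))
```

```text
top4 rim n 239 z med 0.1344 slopes [-0.006 -0.011] ((440.2728576660156, -10.807560920715332), (81.0508804321289, 84.62466430664062), 13.602876663208008)
side4 rim n 181 z med 0.1327 slopes [-0.004 -0.019] ((439.0534362792969, -13.680959701538086), (81.6706771850586, 82.9344711303711), 15.740495681762695)
[0.42787793 0.05225681 0.09309903] [-3.13746602  0.69709561  1.76604297] 5.625 [ 0.53857913  0.43471725 -0.36670406  1.04880557 -0.64742104  2.0099257 ]
[232.00709675 251.82538888]
total [2.  1.  0.2] [-0.    -0.003 -0.002] n 1 per [2.  1.  0.2] [-0.    -0.003 -0.002]
```

View pics/topc4.png

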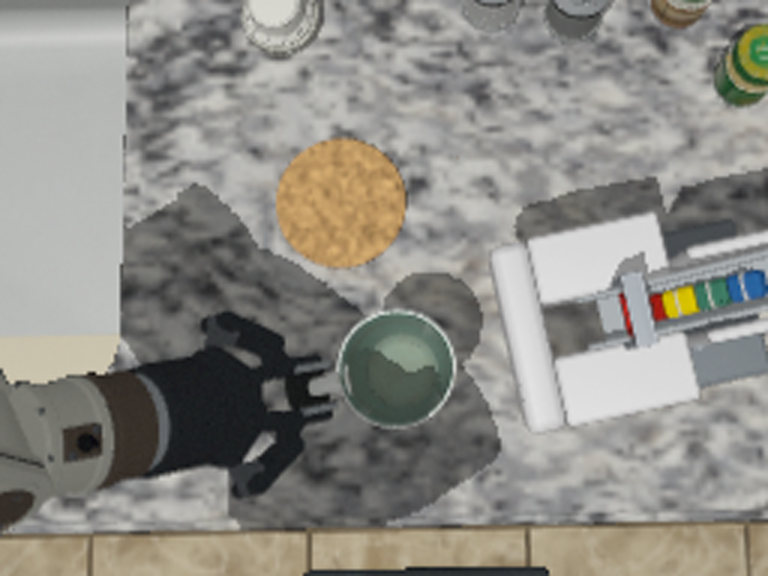

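View pics/sidec4.png

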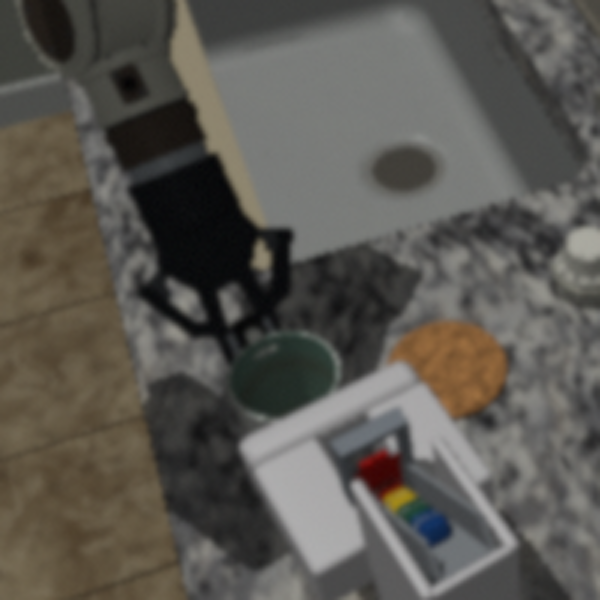

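Request:
arm_command([
  {"translation":[3.2,-15,1],"delta_rot":[0,0,0],"gripper":10},
  {"translation":[3.2,-15,0],"delta_rot":[0,0,0],"gripper":10},
  {"translation":[3.2,-15,0],"delta_rot":[0,0,0],"gripper":10},
  {"translation":[3.2,-15,0],"delta_rot":[0,0,0],"gripper":10},
  {"translation":[3.2,-15,0],"delta_rot":[0,0,0],"gripper":10},
  {"translation":[3.2,-15,0],"delta_rot":[0,0,0],"gripper":10},
  {"translation":[2.1,-10,0],"delta_rot":[0,0,0],"gripper":10},
  {"translation":[0,0,0],"delta_rot":[0,0,0],"gripper":10},
])

```text
t: 6.62
tool_pos: [0.4512, -0.047, 0.0942]
tool_rot: [-3.14, 0.696, 1.763]
wrist_force: [-0.5, -0.1, -1.6]
gripper_width: 0.0233
```

Run:
```python
from h import *
d=cap('top','top5');crop(d,150,170,400,290,3,'topc5')
d=cap('side','side5');crop(d,130,150,290,310,3,'sidec5')
s=monitor.read_state();print(s['tool_pos'],s['tool_rot'],s['t'],s['wrist_force'])
plan([.4540,-.0743,.0943],Rtool(np.radians(100.9),np.radians(40)))
```

```text
[ 0.45120875 -0.04645493  0.09417183] [-3.14031216  0.69633165  1.76408765] 6.725 [ 0.59240608  1.11581622 -1.19820756]
total [  2.8 -27.8   0.1] [-0.002 -0.001 -0.002] n 1 per [  2.8 -27.8   0.1] [-0.002 -0.001 -0.002]
```

View pics/topc5.png

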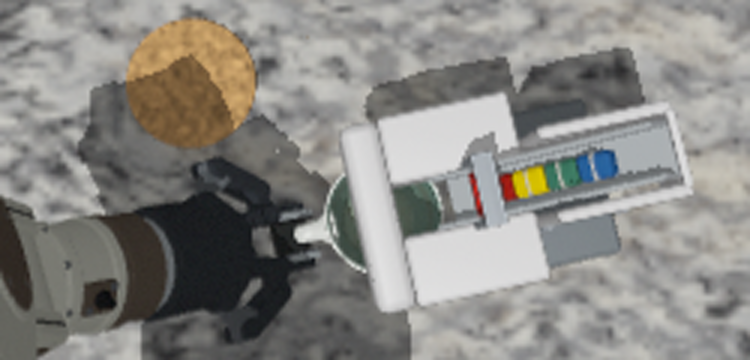

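View pics/sidec5.png

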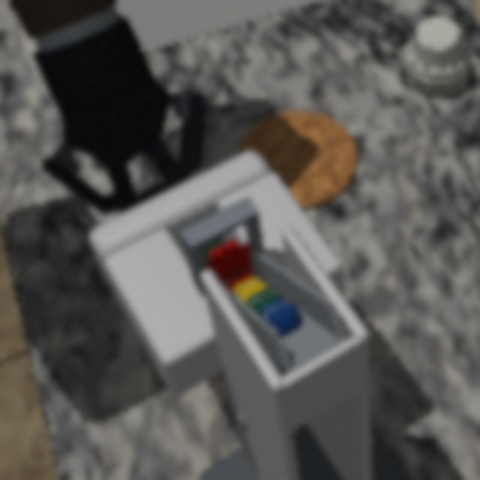

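Request:
arm_command([
  {"translation":[0.6,-5,0],"delta_rot":[0,0,0],"gripper":10},
  {"translation":[0.6,-5,0],"delta_rot":[0,0,0],"gripper":10},
  {"translation":[0.6,-5,0],"delta_rot":[0,0,0],"gripper":10},
  {"translation":[0.6,-4,0],"delta_rot":[0,0,0],"gripper":10},
  {"translation":[0.6,-4,0],"delta_rot":[0,0,0],"gripper":10},
  {"translation":[0.6,-4,0],"delta_rot":[0,0,0],"gripper":10},
  {"translation":[0,0,0],"delta_rot":[0,0,0],"gripper":10},
])

```text
t: 7.6
tool_pos: [0.4545, -0.074, 0.0942]
tool_rot: [-3.14, 0.696, 1.764]
wrist_force: [-0.2, 3.5, -5.0]
gripper_width: 0.0232
```

Run:
```python
from h import *
d=cap('top','top6');crop(d,150,170,400,290,3,'topc6')
d=cap('side','side6');crop(d,130,150,290,310,3,'sidec6')
s=monitor.read_state();print(s['tool_pos'],s['tool_rot'],s['t'],s['wrist_force'])
plan([.4540,-.0743,.0943],Rtool(np.radians(100.9),np.radians(40)))
```

```text
[ 0.45425734 -0.0736792   0.09388715] [-3.13922372  0.69586289  1.76484914] 7.7 [-0.21466705  2.77487687 -3.49678154]
total [-0.3 -0.6  0.4] [-0.002 -0.002 -0.002] n 1 per [-0.3 -0.6  0.4] [-0.002 -0.002 -0.002]
```

View pics/topc6.png

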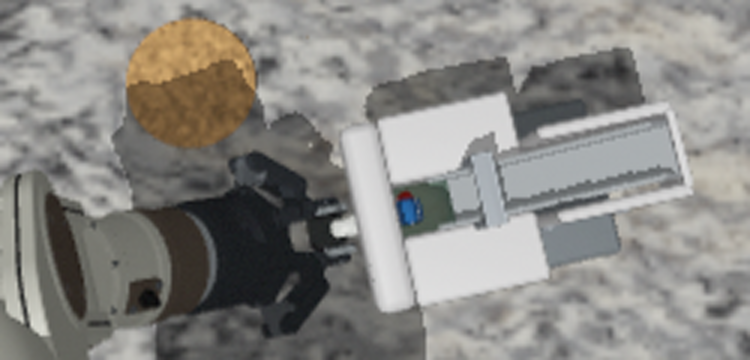

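View pics/sidec6.png

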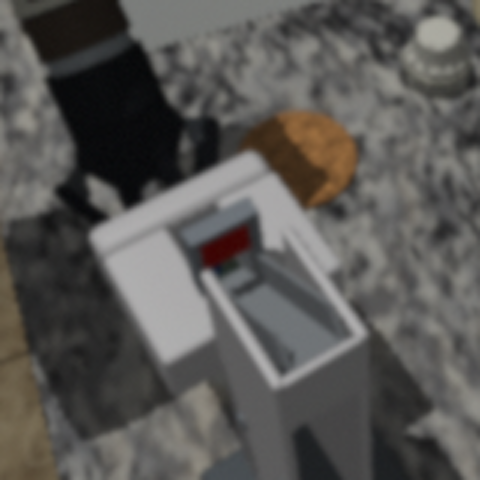

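Request:
arm_command([
  {"translation":[0,0,0],"delta_rot":[0,0,0],"gripper":10},
  {"translation":[0,0,0],"delta_rot":[0,0,0],"gripper":10},
  {"translation":[0,0,0],"delta_rot":[0,0,0],"gripper":10},
  {"translation":[0,0,0],"delta_rot":[0,0,0],"gripper":10},
  {"translation":[0,0,0],"delta_rot":[0,0,0],"gripper":10},
  {"translation":[0,0,0],"delta_rot":[0,0,0],"gripper":10},
  {"translation":[-1,5,0],"delta_rot":[0,0,0],"gripper":10},
  {"translation":[-1.6,8,0],"delta_rot":[0,0,0],"gripper":10},
])

```text
t: 8.7
tool_pos: [0.4523, -0.0605, 0.0945]
tool_rot: [-3.141, 0.697, 1.763]
wrist_force: [-1.1, 1.0, -3.2]
gripper_width: 0.0229
```

Request:
arm_command([
  {"translation":[-2.4,12,0],"delta_rot":[0,0,0],"gripper":10},
  {"translation":[-3,15,0],"delta_rot":[0,0,0],"gripper":10},
  {"translation":[-3,15,0],"delta_rot":[0,0,0],"gripper":10},
  {"translation":[-3,15,0],"delta_rot":[0,0,0],"gripper":10},
  {"translation":[-3,15,0],"delta_rot":[0,0,0],"gripper":10},
  {"translation":[-3,15,0],"delta_rot":[0,0,0],"gripper":10},
  {"translation":[-3,15,0],"delta_rot":[0,0,0],"gripper":10},
  {"translation":[-2,10,0],"delta_rot":[0,0,0],"gripper":10},
])

```text
t: 9.7
tool_pos: [0.4302, 0.0525, 0.0946]
tool_rot: [3.141, 0.697, 1.765]
wrist_force: [0.2, 0.8, -3.2]
gripper_width: 0.0231
```

Run:
```python
from h import *
d=cap('top','top7');crop(d,150,170,400,290,3,'topc7')
d=cap('side','side7');crop(d,130,150,290,310,3,'sidec7')
for t in('top7','side7'): rim(t,(.442,-.012),.135)
s=monitor.read_state();print(s['tool_pos'],s['tool_rot'],s['t'],s['wrist_force'])
```

```text
top7 rim n 257 z med 0.1358 slopes [-0.007 -0.036] ((440.8476867675781, -11.05203914642334), (80.35888671875, 86.1296157836914), 16.090898513793945)
side7 rim n 223 z med 0.1338 slopes [-0.004 -0.026] ((441.68414306640625, -12.248709678649902), (81.16646575927734, 84.55579376220703), 10.816036224365234)
[0.4302629  0.05252505 0.09443789] [3.1414506  0.69708448 1.7656037 ] 9.8 [ 1.06495507  0.05994185 -2.5274116 ]
```

View pics/topc7.png

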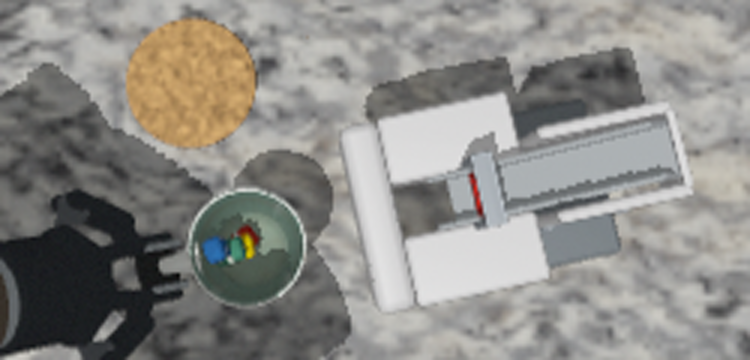

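View pics/sidec7.png

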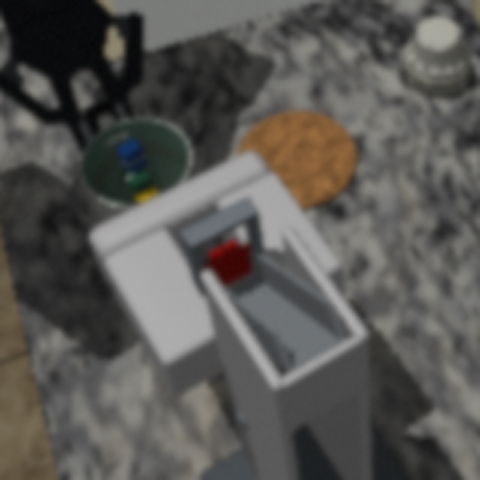

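Request:
arm_command([
  {"translation":[8,3,0],"delta_rot":[0,0,0],"gripper":10},
  {"translation":[14,5,0],"delta_rot":[0,0,0],"gripper":10},
  {"translation":[17,6,0],"delta_rot":[0,0,0],"gripper":10},
  {"translation":[18,7,0],"delta_rot":[0,0,0],"gripper":10},
  {"translation":[18,7,0],"delta_rot":[0,0,0],"gripper":10},
  {"translation":[18,7,0],"delta_rot":[0,0,0],"gripper":10},
  {"translation":[17,6,0],"delta_rot":[0,0,0],"gripper":10},
  {"translation":[14,5,0],"delta_rot":[0,0,0],"gripper":10},
])

```text
t: 10.8
tool_pos: [0.555, 0.0967, 0.0942]
tool_rot: [-3.141, 0.697, 1.763]
wrist_force: [-0.2, 0.8, -1.8]
gripper_width: 0.0233
```

Request:
arm_command([
  {"translation":[11,4,0],"delta_rot":[0,0,0],"gripper":10},
  {"translation":[5,2,0],"delta_rot":[0,0,0],"gripper":10},
  {"translation":[0,0,-5],"delta_rot":[0,0,0],"gripper":10},
  {"translation":[0,0,-5],"delta_rot":[0,0,0],"gripper":10},
  {"translation":[0,0,-5],"delta_rot":[0,0,0],"gripper":10},
  {"translation":[0,0,-4],"delta_rot":[0,0,0],"gripper":10},
  {"translation":[0,0,0],"delta_rot":[0,0,0],"gripper":10},
])

```text
t: 11.68
tool_pos: [0.5694, 0.1032, 0.0749]
tool_rot: [-3.139, 0.697, 1.765]
wrist_force: [-0.1, -0.4, -2.6]
gripper_width: 0.0226
```

Run:
```python
from h import *
d=cap('top','top8');crop(d,100,70,356,262,3,'topc8')
d=cap('side','side8');crop(d,130,110,290,270,3,'sidec8')
for t in('top8','side8'): rim(t,(.5815,.04),.117)
s=monitor.read_state();print(s['tool_pos'],s['tool_rot'],s['t'],s['wrist_force'])
```

```text
top8 rim n 210 z med 0.1159 slopes [-0.014 -0.017] ((579.6707763671875, 39.501060485839844), (80.81217956542969, 86.45524597167969), 15.085025787353516)
side8 rim n 205 z med 0.1142 slopes [-0.005 -0.003] ((580.6115112304688, 37.75046920776367), (81.67893981933594, 83.95527648925781), 11.96238899230957)
[0.56982733 0.10330701 0.07538608] [-3.1407143   0.69691274  1.76430559] 11.775 [-0.65651344  0.74035469 -2.56256067]
```

View pics/topc8.png

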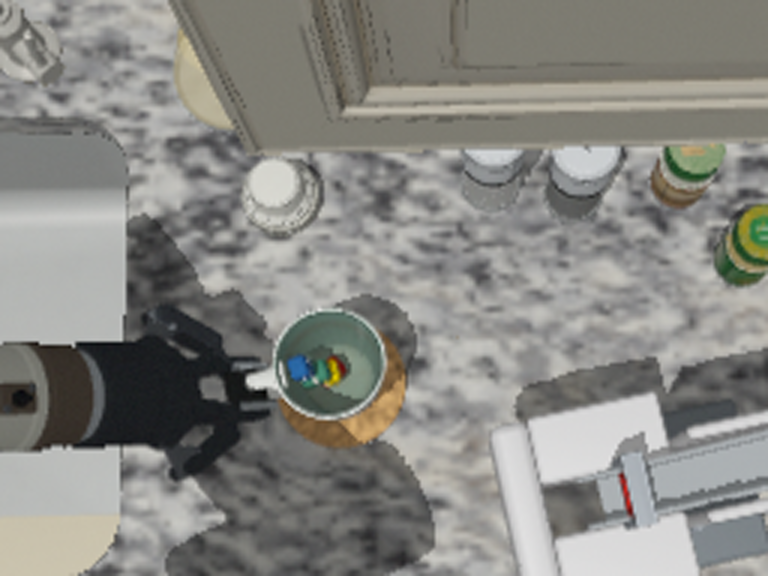

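View pics/sidec8.png

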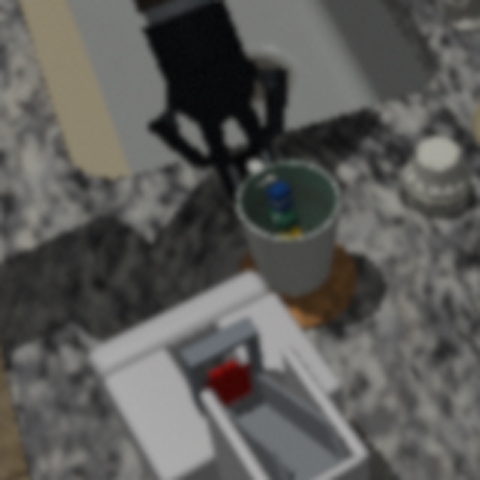

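Request:
arm_command([
  {"translation":[1,1,-4],"delta_rot":[0,0,0],"gripper":10},
  {"translation":[0,0,-3],"delta_rot":[0,0,0],"gripper":10},
  {"translation":[0,0,-3],"delta_rot":[0,0,0],"gripper":10},
  {"translation":[0,0,-2],"delta_rot":[0,0,0],"gripper":10},
  {"translation":[0,0,-1],"delta_rot":[0,0,0],"gripper":10},
  {"translation":[0,0,0],"delta_rot":[0,0,0],"gripper":10},
])

```text
t: 12.52
tool_pos: [0.5708, 0.1043, 0.0622]
tool_rot: [-3.14, 0.697, 1.764]
wrist_force: [0.1, -0.6, -1.9]
gripper_width: 0.0231
```

Request:
arm_command([
  {"translation":[0,0,-0.7],"delta_rot":[0,0,0],"gripper":10},
  {"translation":[0,0,-0.7],"delta_rot":[0,0,0],"gripper":10},
  {"translation":[0,0,0],"delta_rot":[0,0,0],"gripper":10},
])

```text
t: 12.9
tool_pos: [0.5708, 0.1043, 0.0609]
tool_rot: [-3.141, 0.697, 1.764]
wrist_force: [-0.4, 0.2, -1.9]
gripper_width: 0.023
```

Request:
arm_command([
  {"translation":[0,0,-0.6],"delta_rot":[0,0,0],"gripper":10},
  {"translation":[0,0,-0.5],"delta_rot":[0,0,0],"gripper":10},
  {"translation":[0,0,0],"delta_rot":[0,0,0],"gripper":10},
])

```text
t: 13.28
tool_pos: [0.5709, 0.1044, 0.0604]
tool_rot: [-3.141, 0.697, 1.764]
wrist_force: [-2.0, 1.4, 3.1]
gripper_width: 0.0232
```

Request:
arm_command([
  {"translation":[0,0,0],"delta_rot":[0,0,0],"gripper":35},
  {"translation":[0,0,0],"delta_rot":[0,0,0],"gripper":60},
  {"translation":[0,0,0],"delta_rot":[0,0,0],"gripper":90},
  {"translation":[0,0,0],"delta_rot":[0,0,0],"gripper":100},
  {"translation":[0,0,0],"delta_rot":[0,0,0],"gripper":100},
], squeeze=40)

```text
t: 13.9
tool_pos: [0.5708, 0.1042, 0.0598]
tool_rot: [-3.141, 0.697, 1.764]
wrist_force: [0.4, 0.7, 0.4]
gripper_width: 0.0854
```

Run:
```python
from h import *
d=cap('top','top9');crop(d,100,100,356,292,3,'topc9')
for t in('top9',): rim(t,(.5815,.04),.102)
s=monitor.read_state();print(s['gripper_width'],s['t'],s['wrist_force'],Ro.from_euler('xyz',s['tool_rot']).as_matrix()[:,2])
```

```text
top9 rim n 210 z med 0.1017 slopes [-0.013 -0.03 ] ((581.1693115234375, 40.484161376953125), (81.22537231445312, 84.88578033447266), 15.299470901489258)
0.08524237991687088 13.95 [-0.60028988 -0.23700289  0.4231846 ] [ 0.12244755 -0.62999419 -0.76688585]
```

View pics/topc9.png

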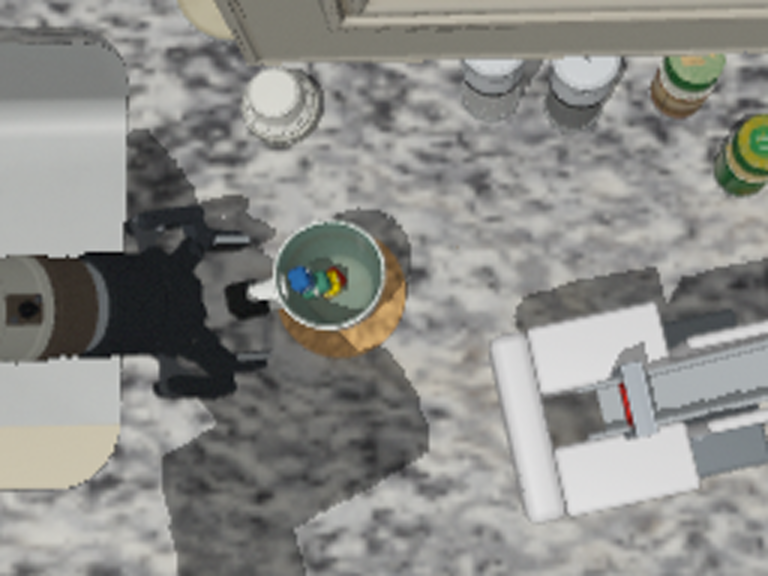

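Released and centred. I'll retreat along the tool axis.

Request:
arm_command([
  {"translation":[-1,6,8],"delta_rot":[0,0,0],"gripper":100},
  {"translation":[-2,12,15],"delta_rot":[0,0,0],"gripper":100},
  {"translation":[-3,15,18],"delta_rot":[0,0,0],"gripper":100},
  {"translation":[-3,15,18],"delta_rot":[0,0,0],"gripper":100},
  {"translation":[-3,15,18],"delta_rot":[0,0,0],"gripper":100},
  {"translation":[-3,15,18],"delta_rot":[0,0,0],"gripper":100},
  {"translation":[0,0,0],"delta_rot":[0,0,0],"gripper":100},
  {"translation":[0,0,0],"delta_rot":[0,0,0],"gripper":100},
])

```text
t: 14.95
tool_pos: [0.5556, 0.1821, 0.1544]
tool_rot: [-3.14, 0.697, 1.765]
wrist_force: [-0.1, -1.2, 0.8]
gripper_width: 0.0853
```

Run:
```python
from h import *
d=cap('top','topA');crop(d,100,100,356,292,3,'topcA')
d=cap('side','sideA');crop(d,130,110,290,270,3,'sidecA')
for t in('topA','sideA'): rim(t,(.5815,.04),.102)
s=monitor.read_state();print(s['tool_pos'],s['t'],s['wrist_force'],abs(s['qvel']).max())
```

```text
topA rim n 205 z med 0.1019 slopes [-0.024 -0.024] ((581.1854858398438, 40.586021423339844), (81.29441833496094, 85.10112762451172), 11.551116943359375)
sideA rim n 206 z med 0.0996 slopes [-0.007 -0.005] ((581.5682983398438, 39.08209991455078), (81.53446960449219, 84.04491424560547), 14.061633110046387)
[0.55537727 0.18144501 0.15398045] 15.05 [ 0.5307926  -0.23022971  0.82537333] 0.004281420495371333
```

View pics/topcA.png

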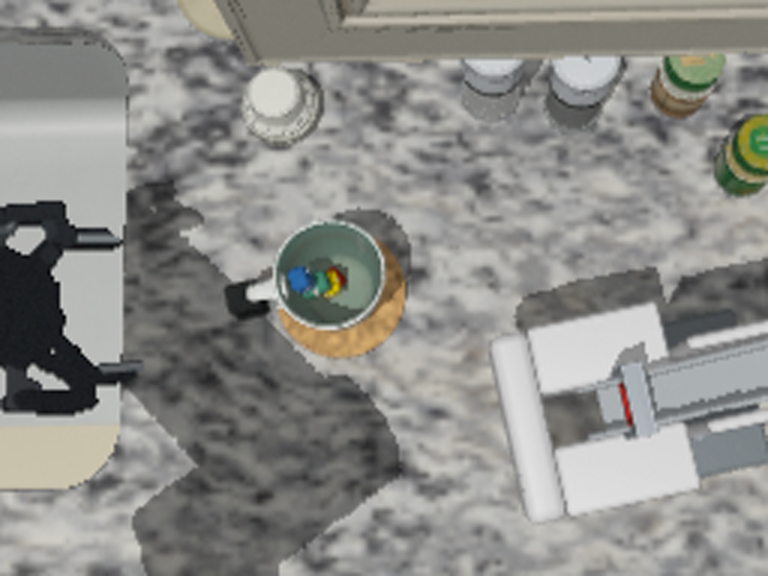

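View pics/sidecA.png

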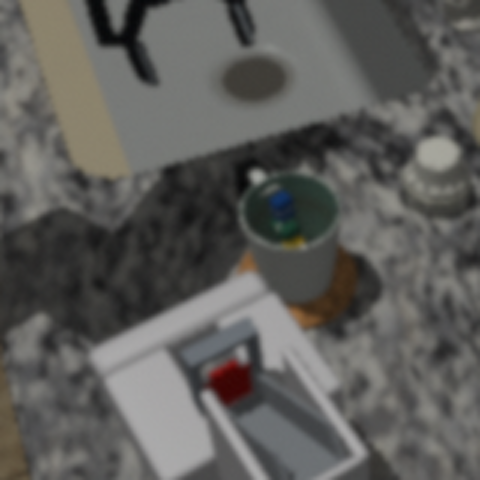

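```bash
python3 -c "
from h import *
print(job.finish_job())"
```

```text
the job is handed in; nothing more can be done
None
```

The job is handed in; no verdict was reported. The mug stands on the coaster with all four chocolates in it, and the gripper has let go and backed off about 120 mm. I pinched the mug by its sleeve with a 40° lean, lifted it 40 mm and turned its handle towards the dispenser's front. I then pushed the paddle back with the rim until the chute was empty, and set the mug down. It took about 15 s of the 51 s.

**Last checks, from both final pictures:**
- **Position:** the mug's mouth is centred at about (581, 40) mm, within 2 mm of the coaster's measured centre.
- **Set-down:** the wrist force changed by about 5 N at contact, against the limit of 40 N.
- **Chocolates:** blue, green, yellow and red are all visible inside the mug in the top view. In the side view the far wall hides red.
- **Paddle:** the red gate is down again, so the paddle has sprung forward. I saw this from the gate and did not measure the paddle itself.
- **Timer, grinders and jars:** they look unmoved in the pictures. I did not measure them again.

**One disagreement:** the rim's slope came out at about 0.034 from the top camera and 0.009 from the side camera. The top camera also gave a slope of about 0.02 while the mug was held up before filling, so I put most of this down to noise. Both values are below the 0.08 rad limit.

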